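# Turn the status flag of the wheel's bay over to done

### The arm

A 6-joint arm with a two-finger parallel gripper is mounted at the origin on a cart in front of the work surface, level with it; the furniture and walls round the work are solid. World frame = base frame: x ahead of the robot, y to its left, z up, the work surface at z = 0. Lengths are in m, angles in rad, forces in N, time in s.
With the tool pointing down it reaches from about 0.3 to 0.875 m from the base axis. Payload 6.4 kg.
Tool frame: the origin (TCP) lies at the very end of the fingers, on their centre line; the grasp point (between the pads) lies 19 mm behind it; z points along the fingers, y is the line along which they close (so a half turn about z gives the same grasp; the last joint's range is limited). The gripper opens to 85 mm and grips with 20 to 120 N. Pads are 22 mm wide; open, the fingers measure 114 mm over their backs; the gripper's body (76 mm by 85 mm) begins 54 mm behind the grasp point. The pads swing forward as they close: fully open they stand 13 mm farther back than shut.
Start: joints at [-1.316, 0.181, 1.607, -0, 1.354, -0.206], TCP at [0.256, -0.515, 0.231] pointing down, gripper open.
Joint ranges: [-2.99, 2.99], [-0.89, 2.07], [0.3, 2.58], [-1.14, 4.28], [0, 2.63], [-3.12, 3.12]. Speed limits (rad/s): [2.57, 2.57, 3.01, 3.14, 3.14, 3.14].

### API

Orientations are given as a unit quaternion [w, x, y, z].
In Python, from bench import ctrl gives the robot as it stands.
- The arm moves only by the tool jog_arm, never from a script. Its argument "series" is a list that holds one entry, the list of rows, each a list of 7 numbers: the shift along the tool's x, y, z in mm, then the turn, a rotation vector about the tool's x, y, z in rad, then the finger opening in mm, from 0 to 85.4. In form: [[[tx, ty, tz, rx, ry, rz, gripper], ...]]. A call has exactly 10 rows; each row shifts and turns the commanded pose from where the row before left it, along the tool's axes as they then stand; what a row does not reach is not made up. A row lasts 1/10 s, in which the tool goes at most 50 mm and 8.59 degrees, less where a joint would pass 70% of its speed; a pose out of reach is approached as far as the arm can. A call with a gripper value outside its range is refused whole. The fingers move at their own pace and stop on an object; the grip force is fixed at half the most. Time passes only in rows, so rows that do not move let the fingers close, or fill a call up. It gives the time, the measured TCP pose, the force, the opening and the grip force at its end, in the units of the state.
- ctrl.get_obs(): the state, without advancing time (a new reading comes with each control period).
- ctrl.camera(name): name is "scene" or "top"; returns a dict with "frame" (400x640x3 uint8, blue, green, red), "z_map" (400x640 float32, m along the optical axis (not along the pixel's ray), 0 where there is no reading), "fx", "fy", "cx", "cy" (pixels), "xyz" and "rotation" of the camera in the world. Camera axes: x right, y down, z forward; pixel columns grow to the right and rows downward; lengths in m; the calibration is good to about 2 mm. A picture is of the moment at which its call begins.
- ctrl.hand_in(): hands the job in; it is judged then, once.
The state is a dict: "time_s": time; "q": joint angles; "dq": joint speeds; "joint_efforts": joint torques, N m; "eef_pos": TCP position; "eef_rot": TCP orientation; "wrist_force": force on the tool from outside, world axes, zero at the start; "torque": the same for the moment, N m; "opening": opening from 0.0 (shut) to 1.0 (fully open); "grasp_force": force on a finger pad.
Only numpy, scipy, OpenCV 4.12 (cv2) and the standard library are available. Lean on these libraries where they do the work, as an engineer would, in place of code of your own. Each camera call takes 0.05 s, during which the arm holds its last target. There are 200 camera calls.

### The job

Two repair bays stand on the bench, each with a hinged metal flag at its front whose bar-marked face is up. The spare wheel is finished: push the flag of the bay that holds the wheel right over its pivot with your fingertips until it lies flat on the far side with its round-spot face up, steadily, without flicking, forcing or pinching it. Leave the other bay's flag, the parts in the bays and the things standing around them where they are, and let go at the end.

Things in the scene. Friction and masses are not known exactly. Their poses are not given: they have to be found in the camera images.
- bay_a: bay with the spare wheel: fixed grey stand, may be touched. Base plate 200x108x6 mm, x -40 to +160 mm, rim 7 mm higher round its rear. Origin on the worktop below the hinge axis; +x to the bay's rear, away from the robot, y along the hinge, z up. Two cheeks (46 mm along x, outer faces y = +-41 mm, top z = 90 mm) carry the hinge at z = 80 mm; stop rods between them at x = +-16 mm, tops at z = 77 mm
- flag_a (a joint): hinge of the flag of the wheel's bay, rad. 0: the flag lies level toward the robot (bay -x), bar face up; pi/2: straight up; pi: level toward the rear, spot face up, at its stop. Starts between 0.1 and 0.4. Stiff, damped hinge (0.04 N m plus 0.02 N m per rad/s): the flag stays at any angle, a push of 1 to 2 N moves it
- flag_a_hinge (a point): middle of the hinge axis of the wheel bay's flag, 80 mm above the worktop; fixed, axes as the bay. The flag's upper face at joint 0 has a raised black bar 42 x 10 mm, the under face a round black spot 38 mm across
- flag_a_edge (a point): middle of the free edge of the wheel bay's flag, moves with it. The flag is a plate 6 mm thick, 62 mm wide along the hinge, free edge 70 mm from the hinge axis, middle plane through the axis. At joint 0 its outer 30 mm stands out past the base plate, with nothing beneath down to the worktop
- bay_b: the second bay, alike in all, that holds the white housing; axes and sizes as bay_a. Either bay may stand left or right
- flag_b (a joint): hinge of the other bay's flag, values as flag_a, starts between 0.1 and 0.4; to be left as it is
- flag_b_edge (a point): middle of the free edge of the other bay's flag
- spare_wheel: loose black wheel 65 mm across, 21 mm high, lying on the rear of bay_a's base plate, about 120 mm behind the hinge axis; origin in the middle of its underside
- white_box: loose small white housing 66 x 89 x 21 mm on the rear of bay_b's base plate; origin in the middle of its underside
- glue_stick: orange stick 26 mm across, 90 mm tall, standing loose between the bays; origin under its centre
- cutters: red-handled pliers 53 x 152 x 14 mm lying loose in front of the bays, roughly along y; origin under the middle
- solder_spool: spool 52 mm across, 38 mm high, loose at the front right; origin under its centre
- flux_tin: white tin 50 mm across, 19 mm high, loose at the front left; origin under its centre
Things that resemble listed ones, but are neither listed nor needed, are in the scene too. Leave any red look-alike of the spare_wheel alone.

How it is judged:
By the outcome, as a careful person would: the job done as asked, in the order asked, and still so for the second after the job is handed in, with the robot touching nothing.
It also fails if it takes over 54 s, if anything falls off the work surface, if the arm or the gripper's body presses on something with over 40 N, if the wrist force passes 120 N, or if a joint passes its speed limit or range.

## Working session

There is one attempt and no reset: what is moved stays moved. The work goes in short steps, Python scripts to look and compute and a tool call to move; the robot and the scene stay as the last step left them, time stands still between calls to the robot, and variables do not carry over. Pictures are saved under pics/ and viewed, at most 10 in all, crops included, and the job is handed in when it is done.

Besides the shell and the picture viewer there is one more tool, called after "Call:" as name(argument=value, ...), one argument or row to a line, values as JSON. jog_arm: Moves the arm, as the interface text tells. Its arguments: {"type":"object","properties":{"series":{"type":"array"}},"required":["series"]}

```bash
mkdir -p pics; ls
cat > h.py <<'E'
import numpy as np, cv2, pickle
from bench import ctrl
def grab(tag):
    out={}
    for n in("scene","top"):
        c=ctrl.camera(n); out[n]=c; cv2.imwrite(f"pics/{tag}_{n}.png",c["frame"])
    pickle.dump(out,open(f"{tag}.pkl","wb")); return out
def pts(c):
    z=c["z_map"]; v,u=np.mgrid[:z.shape[0],:z.shape[1]]
    p=np.stack([(u-c["cx"])/c["fx"]*z,(v-c["cy"])/c["fy"]*z,z],-1)
    return p@np.array(c["rotation"]).T+np.array(c["xyz"])
E
python3 - <<'E'
from h import *
o=grab("a")
for n in o: print(n,o[n]["xyz"],o[n]["rotation"],o[n]["fx"])
print(ctrl.get_obs())
E
```

```text
pics
scene [0.06539256 0.51016301 0.59810439] [ 0.18621995 -0.34332551  0.82028335 -0.41783363] 391.49708086332555
top [0.41534392 0.02910664 1.39851948] [-0.04315443  0.70562362 -0.70499593  0.05668985] 452.10259504368497
{'time_s': 0.1, 'q': array([-1.31628695e+00,  1.81502301e-01,  1.60788334e+00, -3.55346261e-05,
        1.35379087e+00, -2.06328576e-01]), 'dq': array([ 0.00044428, -0.00253372, -0.00077241, -0.00064469, -0.0008302 ,
       -0.00050923]), 'joint_efforts': array([-9.37381969e-05, -4.45884025e+01, -3.52237558e+01, -4.83269487e-04,
        4.16596653e-03,  2.42831965e-05]), 'eef_pos': array([ 0.2555676 , -0.51453997,  0.23046617]), 'eef_rot': array([-7.91281669e-04,  9.73569610e-01,  2.28389114e-01, -3.64185906e-05]), 'wrist_force': array([-0.35886377,  0.51089487,  0.439827  ]), 'torque': array([ 0.0442093 , -0.02594076,  0.02773387]), 'grasp_force': 0.0, 'opening': 0.9957289908479029}
```

View pics/a_scene.png

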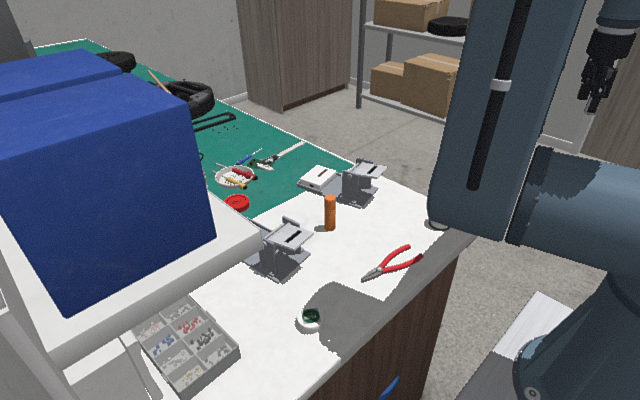

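View pics/a_top.png

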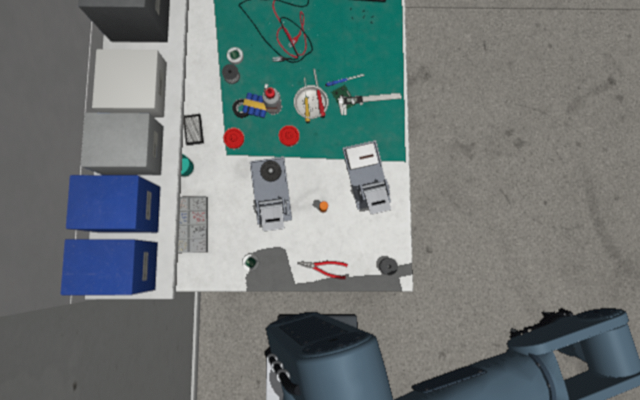

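Candidates: left bay at top(270,195) with a black wheel at (270,170), right bay at (368,185) with a white housing at (364,155). Red look-alike wheels lie at (233,138) and (289,135), outside the bays; (232,72) is another dark round part. I choose the left bay and will check it in a crop.

```bash
python3 - <<'E'
s=open('h.py').read()
s=s.replace('import numpy','from scipy.spatial.transform import Rotation as R\nimport numpy',1).replace('np.array(c["rotation"]).T','R.from_quat(np.roll(c["rotation"],-1)).as_matrix().T')
open('h.py','w').write(s)
E
python3 - <<'E'
from h import *
o=pickle.load(open("a.pkl","rb"))
c=o["top"];P=pts(c);f=c["frame"]
cv2.imwrite("pics/crop.png",cv2.resize(f[140:290,225:425],None,fx=4,fy=4,interpolation=cv2.INTER_CUBIC))
for (u,v) in [(270,170),(320,206),(250,262),(387,265),(322,268),(364,155),(215,250),(275,215),(372,205)]: print((u,v),P[v,u].round(3))
# bay base plates / cheeks by height
for lo,hi in [(0.004,0.016),(0.083,0.097),(0.06,0.13)]:
  for u0,u1 in [(235,305),(335,400)]:
    m=np.zeros(P.shape[:2],np.uint8); m[140:245,u0:u1]=((P[...,2]>lo)&(P[...,2]<hi))[140:245,u0:u1]
    q=P[m>0]; 
    if len(q)<5: print(lo,u0,"none");continue
    r=cv2.minAreaRect((q[:,:2]*1000).astype(np.float32)); print(lo,u0,len(q),r, cv2.boxPoints(r).round().tolist(), q[:,2].max().round(3))
E
```

```text
(270, 170) [0.688 0.153 0.03 ]
(320, 206) [0.57 0.   0.09]
(250, 262) [0.408 0.209 0.02 ]
(387, 265) [ 0.399 -0.201  0.037]
(322, 268) [ 0.39  -0.008 -0.001]
(364, 155) [ 0.737 -0.138  0.028]
(215, 250) [ 0.444  0.32  -0.004]
(275, 215) [0.543 0.131 0.09 ]
(372, 205) [ 0.572 -0.151  0.095]
0.004 235 1845 ((625.8858642578125, 156.50648498535156), (327.59820556640625, 216.729248046875), 0.22806596755981445) [[462.0, 264.0], [463.0, 47.0], [790.0, 49.0], [789.0, 266.0]] 0.016
0.004 335 1509 ((626.9915771484375, -150.26014709472656), (203.79550170898438, 329.9259033203125), 89.69633483886719) [[461.0, -251.0], [791.0, -253.0], [792.0, -49.0], [463.0, -47.0]] 0.016
0.083 235 529 ((544.965576171875, 141.68527221679688), (91.97007751464844, 88.26605224609375), 8.974265098571777) [[493.0, 178.0], [506.0, 91.0], [597.0, 105.0], [584.0, 192.0]] 0.097
0.083 335 569 ((596.8646850585938, -165.42160034179688), (92.0999526977539, 90.0423355102539), 13.626253128051758) [[542.0, -133.0], [563.0, -220.0], [652.0, -198.0], [631.0, -111.0]] 0.097
0.06 235 688 ((545.0696411132812, 141.02635192871094), (91.97007751464844, 89.6002426147461), 8.974265098571777) [[493.0, 178.0], [507.0, 90.0], [597.0, 104.0], [584.0, 192.0]] 0.102
0.06 335 698 ((596.8646850585938, -165.42160034179688), (92.0999526977539, 90.0423355102539), 13.626253128051758) [[542.0, -133.0], [563.0, -220.0], [652.0, -198.0], [631.0, -111.0]] 0.1
```

View pics/crop.png

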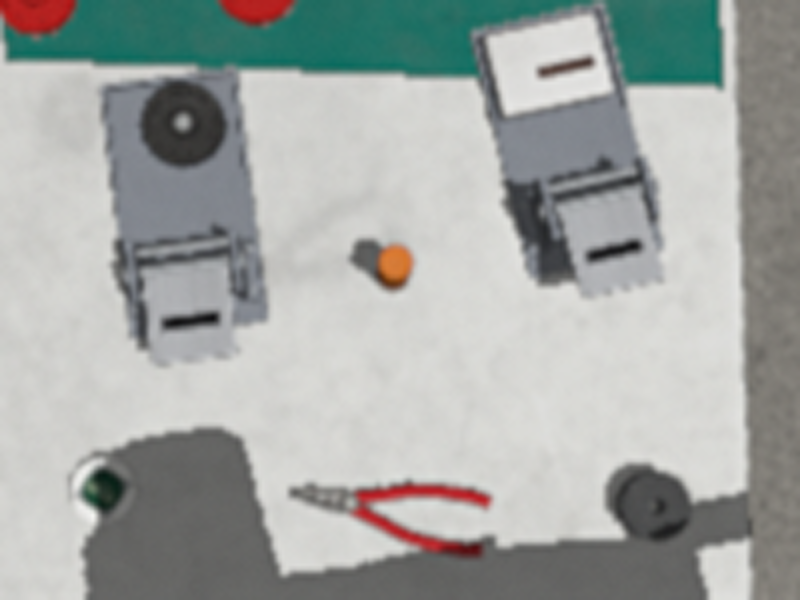

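The crop shows the black wheel in the left bay at crop (183,122), with its flag bar up at (190,320). The white housing is in the right bay. So the left bay is bay_a. Next I refine its pose and flag angle.

```bash
cat >> h.py <<'E'
def frame(P,x0,y0,yaw):
    d=P[...,:2]-np.array([x0,y0]); c,s=np.cos(yaw),np.sin(yaw)
    return np.stack([d[...,0]*c+d[...,1]*s,-d[...,0]*s+d[...,1]*c,P[...,2]],-1)*1000
E
python3 - <<'E'
from h import *
o=pickle.load(open("a.pkl","rb"))
for n in o:
    P=pts(o[n]); B=frame(P,.568,.1446,.155)
    near=(abs(B[...,0]-40)<140)&(abs(B[...,1])<75)
    m=near&(B[...,2]>4)&(B[...,2]<16)&(B[...,0]>35)
    m=cv2.morphologyEx(m.astype(np.uint8),cv2.MORPH_OPEN,np.ones((3,3)))>0
    q=B[m]; print(n,"base",cv2.minAreaRect(q[:,:2].astype(np.float32)),len(q))
    m=near&(B[...,2]>84)&(B[...,2]<98)&(abs(B[...,1])>34); q=B[m]
    print("cheek tops x",np.percentile(q[:,0],[2,98]),"y",np.percentile(q[:,1],[2,98]),len(q))
    m=near&(B[...,2]>78)&(abs(B[...,1])<28)&(B[...,0]<-26); q=B[m]
    A=np.c_[q[:,0],q[:,1],np.ones(len(q))]; s=np.linalg.lstsq(A,q[:,2],rcond=None)[0]
    print("flag",len(q),"slope",s,"theta",np.arctan(-s[0]),"minx",q[:,0].min(),"zmax",np.percentile(q[:,2],97))
    w=near&(o[n]["frame"].max(-1)<70)&(B[...,0]>60)&(B[...,2]>15); print("wheel",np.median(B[w],axis=0))
E
```

```text
scene base ((70.77965545654297, -3.9995956420898438), (35.31964874267578, 130.75473022460938), 28.746540069580078) 186
cheek tops x [-23.29603687  18.85968853] y [-40.20888929  44.76255353] 125
flag 385 slope [-1.42932514e-01  8.13059085e-03  8.53809448e+01] theta 0.1419709174701434 minx -70.27896642227223 zmax 96.19545336856302
wheel [110.80616693 -38.42472326  26.07888729]
top base ((98.75956726074219, -2.2246322631835938), (108.16677856445312, 123.07645416259766), 89.43474578857422) 325
cheek tops x [-22.02936801  22.38815832] y [-42.68964497  41.73921318] 74
flag 280 slope [-1.67648247e-01 -7.77462471e-03  8.47570825e+01] theta 0.1661035766060865 minx -69.16641171367885 zmax 98.77133913912769
wheel [117.08365738 -11.22276386  23.43605893]
```

```bash
cat >> h.py <<'E'
X0,Y0,YAW=.568,.1446,.150
def pose(bx,bz,phi,by=0.):
    """TCP pose from bay coords (mm), fingers pointing to bay rear, phi below level"""
    c,s=np.cos(YAW),np.sin(YAW); p=np.array([X0+(bx*c-by*s)/1e3,Y0+(bx*s+by*c)/1e3,bz/1e3])
    f=np.array([c,s,0]);u=np.array([0,0,1.]); z=f*np.cos(phi)-u*np.sin(phi); x=f*np.sin(phi)+u*np.cos(phi)
    return p,R.from_matrix(np.c_[x,np.cross(z,x),z])
def obs():
    o=ctrl.get_obs(); return o,np.array(o["eef_pos"]),R.from_quat(np.roll(o["eef_rot"],-1))
def contact(th,phi,l,gap,half=11):
    """bay TCP x,z: finger face through flag edge (th<phi), else tip corner on the flag at r=70-l"""
    d=np.array([-np.cos(th),np.sin(th)]);s=np.array([-np.sin(th),-np.cos(th)])
    t=np.array([np.cos(phi),-np.sin(phi)]);n=np.array([np.sin(phi),np.cos(phi)])
    C=70*d+3*s+l*t-gap*n if th<phi else (70-l)*d+(3+gap)*s
    return C-half*n+[0,80]
def rows(wps,p,r,g=0):
    """tool-frame rows through a list of (pos,rot)"""
    for P,Q in wps:
        a=np.r_[r.inv().apply(P-p)*1e3,(r.inv()*Q).as_rotvec()]; a=np.r_[a[:3].round(1),a[3:].round(3)]
        print([float(v) for v in a]+[g],end=",\n"); p=p+r.apply(a[:3]/1e3); r=r*R.from_rotvec(a[3:])
    return p,r
def line(p,r,P,Q,n):
    v=(r.inv()*Q).as_rotvec(); return [(p+(P-p)*k/n,r*R.from_rotvec(v*k/n)) for k in range(1,n+1)]
E
python3 - <<'E'
from h import *
o,p,r=obs(); P,Q=pose(-175,200,.785); print(P)
rows(line(p,r,P,Q,20),p,r)
E
```

```text
[0.39496506 0.11844833 0.2       ]
[20.3, -25.2, 1.6, -0.006, 0.039, 0.015, 0],
[19.9, -25.6, 2.2, -0.006, 0.039, 0.014, 0],
[19.4, -25.9, 2.8, -0.007, 0.039, 0.015, 0],
[18.9, -26.1, 3.4, -0.006, 0.039, 0.015, 0],
[18.3, -26.5, 3.9, -0.006, 0.039, 0.015, 0],
[17.8, -26.7, 4.5, -0.006, 0.039, 0.014, 0],
[17.3, -27.1, 5.0, -0.006, 0.039, 0.015, 0],
[16.6, -27.3, 5.5, -0.006, 0.039, 0.015, 0],
[16.0, -27.6, 6.0, -0.007, 0.039, 0.014, 0],
[15.3, -27.8, 6.4, -0.006, 0.039, 0.015, 0],
[14.7, -28.1, 6.8, -0.006, 0.039, 0.015, 0],
[14.0, -28.4, 7.2, -0.006, 0.039, 0.014, 0],
[13.3, -28.6, 7.6, -0.006, 0.039, 0.015, 0],
[12.5, -28.9, 7.9, -0.007, 0.039, 0.015, 0],
[11.8, -29.1, 8.1, -0.006, 0.038, 0.014, 0],
[11.1, -29.3, 8.5, -0.006, 0.039, 0.015, 0],
[10.3, -29.5, 8.6, -0.006, 0.039, 0.015, 0],
[9.6, -29.7, 8.9, -0.006, 0.039, 0.015, 0],
[8.7, -29.9, 9.1, -0.006, 0.039, 0.014, 0],
[7.9, -30.1, 9.2, -0.007, 0.039, 0.015, 0],
```

Call:
jog_arm(
  series=[
    [[20.3, -25.2, 1.6, -0.006, 0.039, 0.015, 0], [19.9, -25.6, 2.2, -0.006, 0.039, 0.014, 0], [19.4, -25.9, 2.8, -0.007, 0.039, 0.015, 0], [18.9, -26.1, 3.4, -0.006, 0.039, 0.015, 0], [18.3, -26.5, 3.9, -0.006, 0.039, 0.015, 0], [17.8, -26.7, 4.5, -0.006, 0.039, 0.014, 0], [17.3, -27.1, 5.0, -0.006, 0.039, 0.015, 0], [16.6, -27.3, 5.5, -0.006, 0.039, 0.015, 0], [16.0, -27.6, 6.0, -0.007, 0.039, 0.014, 0], [15.3, -27.8, 6.4, -0.006, 0.039, 0.015, 0]],
  ],
)

```text
time_s: 1.1
eef_pos: [0.3255, -0.1971, 0.2151]
eef_rot: [-0.015, 0.969, 0.152, 0.196]
wrist_force: [-0.4, 0.6, 0.8]
opening: 0.002
grasp_force: 0.0
```

Call:
jog_arm(
  series=[
    [[14.7, -28.1, 6.8, -0.006, 0.039, 0.015, 0], [14.0, -28.4, 7.2, -0.006, 0.039, 0.014, 0], [13.3, -28.6, 7.6, -0.006, 0.039, 0.015, 0], [12.5, -28.9, 7.9, -0.007, 0.039, 0.015, 0], [11.8, -29.1, 8.1, -0.006, 0.038, 0.014, 0], [11.1, -29.3, 8.5, -0.006, 0.039, 0.015, 0], [10.3, -29.5, 8.6, -0.006, 0.039, 0.015, 0], [9.6, -29.7, 8.9, -0.006, 0.039, 0.015, 0], [8.7, -29.9, 9.1, -0.006, 0.039, 0.014, 0], [7.9, -30.1, 9.2, -0.007, 0.039, 0.015, 0]],
  ],
)

```text
time_s: 2.1
eef_pos: [0.4161, 0.1161, 0.2001]
eef_rot: [-0.03, 0.923, 0.07, 0.378]
wrist_force: [0.8, -0.3, -0.8]
opening: -0.001
grasp_force: 0.0
```

Run:
```python
from h import *
o,p,r=obs(); print(o["time_s"],p,r.as_matrix()[:,2],o["q"],o["wrist_force"])
b=contact(.16,.785,18,8); t=np.array([.707,-.707]); b0=b-70*t; print(b,b0)
P,Q=pose(*b0,.785); p1,r1=rows(line(p,r,P,Q,10),p,r); print()
P,Q=pose(*b,.785); rows(line(p1,r1,P,Q,10),p1,r1)
```

```text
2.1 [0.41611709 0.11610316 0.20009659] [ 0.69310853  0.10856808 -0.71261037] [-0.19535626 -0.77435798  2.57259083  0.41594608  0.63921751  0.97862353] [ 0.75908608 -0.30035263 -0.84302657]
[-70.28055405  62.02736224] [-119.77055405  111.51736224]
[-3.7, -0.5, 8.7, -0.0, 0.001, 0.0, 0],
[-3.8, -0.5, 8.8, -0.001, 0.001, 0.0, 0],
[-3.8, -0.6, 8.7, -0.0, 0.0, 0.0, 0],
[-3.7, -0.5, 8.8, -0.001, 0.001, 0.0, 0],
[-3.8, -0.5, 8.7, 0.0, 0.001, 0.0, 0],
[-3.8, -0.5, 8.7, -0.0, 0.001, 0.0, 0],
[-3.8, -0.6, 8.8, -0.001, 0.001, 0.0, 0],
[-3.8, -0.5, 8.7, -0.0, 0.001, 0.0, 0],
[-3.8, -0.6, 8.7, -0.0, 0.0, 0.0, 0],
[-3.8, -0.5, 8.7, -0.001, 0.001, 0.0, 0],

[0.0, -0.0, 7.0, 0.0, 0.0, 0.0, 0],
[0.0, -0.0, 7.0, 0.0, 0.0, 0.0, 0],
[0.0, -0.0, 7.0, 0.0, 0.0, 0.0, 0],
[0.0, -0.0, 7.0, 0.0, 0.0, 0.0, 0],
[0.0, -0.0, 7.0, 0.0, 0.0, 0.0, 0],
[0.0, -0.0, 7.0, 0.0, 0.0, 0.0, 0],
[0.0, -0.0, 7.0, 0.0, 0.0, 0.0, 0],
[0.0, -0.0, 7.0, 0.0, 0.0, 0.0, 0],
[0.0, -0.0, 7.0, 0.0, 0.0, 0.0, 0],
[0.0, -0.0, 7.0, 0.0, 0.0, 0.0, 0],
```

Call:
jog_arm(
  series=[
    [[0, -0.5, 12, 0, 0.001, 0, 0], [0, -0.5, 12, 0, 0.001, 0, 0], [-1, -0.5, 12, 0, 0.001, 0, 0], [-3, -0.5, 12, 0, 0.001, 0, 0], [-5, -0.5, 10, -0.001, 0, 0, 0], [-6, -0.5, 8, 0, 0.001, 0, 0], [-6, -0.5, 7, -0.001, 0, 0, 0], [-6, -0.6, 6, 0, 0.001, 0, 0], [-6, -0.6, 5, -0.001, 0, 0, 0], [-5, -0.6, 3, 0, 0, 0, 0]],
  ],
)

```text
time_s: 3.1
eef_pos: [0.4476, 0.1254, 0.1092]
eef_rot: [-0.029, 0.923, 0.07, 0.378]
wrist_force: [0.8, 0.3, -0.5]
opening: 0.002
grasp_force: 0.0
```

Run:
```python
from h import *
o,p,r=obs(); print(o["time_s"],p,r.as_matrix()[:,2],o["q"],o["wrist_force"])
print(frame(p[None],X0,Y0,YAW))
b=contact(.16,.785,18,8)
P,Q=pose(*b,.785); rows(line(p,r,P,Q,10),p,r)
```

```text
3.1 [0.44759764 0.12537039 0.10918996] [ 0.69314235  0.10604886 -0.71295674] [-0.11899838 -0.28690453  2.55856547  1.04366298  0.21879274  0.34334995] [ 0.81885018  0.29220111 -0.5488915 ]
[[-121.92401231   -1.02098054  109.18995551]]
[0.4, -0.1, 7.0, -0.0, 0.001, 0.0, 0],
[0.3, -0.1, 7.0, -0.0, 0.001, 0.0, 0],
[0.4, -0.1, 7.0, -0.0, 0.001, 0.0, 0],
[0.4, -0.1, 6.9, -0.001, 0.0, 0.0, 0],
[0.3, -0.1, 7.0, 0.0, 0.001, 0.0, 0],
[0.4, -0.1, 7.0, 0.0, 0.001, 0.0, 0],
[0.3, -0.1, 7.0, 0.0, 0.001, 0.0, 0],
[0.3, -0.1, 7.0, -0.0, 0.001, 0.0, 0],
[0.4, -0.1, 7.0, -0.0, 0.001, 0.0, 0],
[0.3, -0.1, 7.0, -0.0, 0.001, 0.0, 0],
```

Run:
```python
from h import *
o,p,r=obs()
f=.92;b=contact(.16,f,18,8); t=np.array([np.cos(f),-np.sin(f)])
P,Q=pose(*(b-55*t),f); p1,r1=rows(line(p,r,P,Q,4),p,r); print(b)
P,Q=pose(*b,f); rows(line(p1,r1,P,Q,6),p1,r1)
```

```text
[2.1, -0.3, 3.1, -0.0, -0.032, 0.0, 0],
[2.2, -0.2, 3.1, -0.001, -0.031, 0.0, 0],
[2.3, -0.3, 3.0, 0.0, -0.032, 0.0, 0],
[2.4, -0.2, 3.0, -0.0, -0.031, 0.0, 0],
[-73.79553242  62.35918048]
[-0.0, 0.0, 9.2, -0.0, -0.0, 0.0, 0],
[-0.0, 0.0, 9.1, -0.0, -0.0, 0.0, 0],
[-0.0, 0.0, 9.2, -0.0, -0.0, 0.0, 0],
[-0.0, 0.0, 9.1, -0.0, -0.0, 0.0, 0],
[-0.0, 0.0, 9.2, -0.0, -0.0, 0.0, 0],
[-0.0, 0.0, 9.2, -0.0, -0.0, 0.0, 0],
```

Call:
jog_arm(
  series=[
    [[2.1, -0.3, 3.1, 0, -0.032, 0, 0], [2.2, -0.2, 3.1, -0.001, -0.031, 0, 0], [2.3, -0.3, 3.0, 0, -0.032, 0, 0], [2.4, -0.2, 3.0, 0, -0.031, 0, 0], [0, 0, 9.2, 0, 0, 0, 0], [0, 0, 9.1, 0, 0, 0, 0], [0, 0, 9.2, 0, 0, 0, 0], [0, 0, 9.1, 0, 0, 0, 0], [0, 0, 9.2, 0, 0, 0, 0], [0, 0, 9.2, 0, 0, 0, 0]],
  ],
)

```text
time_s: 4.1
eef_pos: [0.4956, 0.1335, 0.0627]
eef_rot: [-0.024, 0.945, 0.071, 0.319]
wrist_force: [-0.0, -1.7, 0.5]
opening: -0.001
grasp_force: 0.0
```

Run:
```python
from h import *
o,p,r=obs(); print(o["time_s"],p,r.as_matrix()[:,2],o["q"],o["wrist_force"])
print(frame(p[None],X0,Y0,YAW))
g=grab("b"); f=[g["scene"]["frame"][170:300,220:400],g["top"]["frame"][150:300,210:330]]
cv2.imwrite("pics/b_crop.png",np.hstack([cv2.resize(f[0],(500,361)),cv2.resize(f[1],(289,361))]))
```

```text
4.1 [0.49563333 0.13353407 0.06274429] [ 0.59978833  0.09072631 -0.79499855] [-0.04370693  0.02740869  2.36568509  0.83931157  0.15766507  0.58254708] [-0.02225046 -1.65494265  0.5040566 ]
[[-73.20774486  -0.12733035  62.74428825]]
```

View pics/b_crop.png

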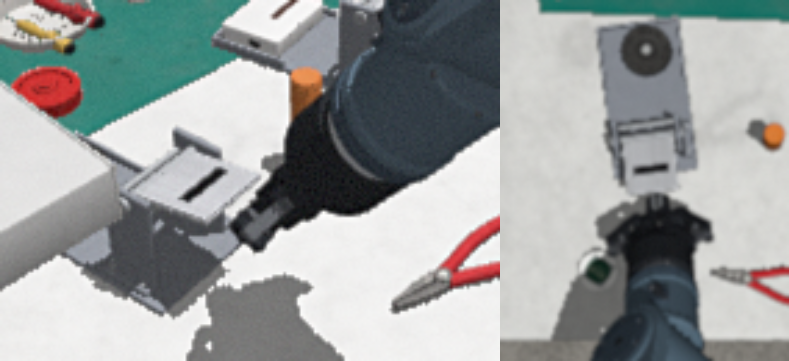

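The fingertips are below and just in front of the left bay's flag edge, at crop (240,230), and clear of everything else. Next I compute the push path.

```bash
cat >> h.py <<'E'
def tcp(th,phi,l=18,gap=0.,half=11):
    if th<phi: return contact(th,phi,l,gap,half)
    d=np.array([-np.cos(th),np.sin(th)]);s=np.array([-np.sin(th),-np.cos(th)])
    return (70-l)*d+(3+gap+half*abs(np.cos(th-phi)))*s+[0,80]
def phi_of(th): return float(np.interp(th,[.9,2.4],[.92,1.3]))
def push(ths,gaps):
    o,p,r=obs(); rows([pose(*tcp(t,phi_of(t),gap=g),phi_of(t)) for t,g in zip(ths,gaps)],p,r)
E
python3 - <<'E'
from h import *
push([.16]*3+[.17+.035*k for k in range(1,18)],[6,4,2]+[0]*17)
E
```

```text
[1.8, -0.1, -0.3, -0.0, 0.0, -0.0, 0],
[2.0, 0.0, 0.0, -0.0, 0.0, -0.0, 0],
[2.0, 0.0, 0.0, -0.0, 0.0, -0.0, 0],
[4.3, -0.0, -2.2, -0.0, 0.0, -0.0, 0],
[1.8, -0.0, -1.6, -0.0, 0.0, -0.0, 0],
[1.8, -0.0, -1.6, -0.0, 0.0, -0.0, 0],
[2.0, -0.0, -1.6, -0.0, 0.0, -0.0, 0],
[1.9, -0.0, -1.4, -0.0, 0.0, -0.0, 0],
[2.1, -0.0, -1.4, -0.0, 0.0, -0.0, 0],
[2.0, -0.0, -1.3, -0.0, 0.0, -0.0, 0],
[2.1, -0.0, -1.3, -0.0, 0.0, -0.0, 0],
[2.2, -0.0, -1.1, -0.0, 0.0, -0.0, 0],
[2.2, -0.0, -1.1, -0.0, 0.0, -0.0, 0],
[2.2, -0.0, -1.0, -0.0, 0.0, -0.0, 0],
[2.3, -0.0, -1.0, -0.0, 0.0, -0.0, 0],
[2.3, -0.0, -0.8, -0.0, 0.0, -0.0, 0],
[2.3, -0.0, -0.8, -0.0, 0.0, -0.0, 0],
[2.4, -0.0, -0.7, -0.0, 0.0, -0.0, 0],
[2.3, -0.0, -0.6, -0.0, 0.0, -0.0, 0],
[2.4, -0.0, -0.5, -0.0, 0.0, -0.0, 0],
```

Call:
jog_arm(
  series=[
    [[1.8, -0.1, -0.3, 0, 0, 0, 0], [2.0, 0, 0, 0, 0, 0, 0], [2.0, 0, -0.6, 0, 0, 0, 0], [2.0, 0, -0.8, 0, 0, 0, 0], [2.0, 0, -1.2, 0, 0, 0, 0], [2.0, 0, -1.4, 0, 0, 0, 0], [2.0, 0, -1.6, 0, 0, 0, 0], [2.0, 0, -1.6, 0, 0, 0, 0], [2.0, 0, -1.5, 0, 0, 0, 0], [2.0, 0, -1.4, 0, 0, 0, 0]],
  ],
)

```text
time_s: 5.2
eef_pos: [0.505, 0.1351, 0.0838]
eef_rot: [-0.024, 0.945, 0.071, 0.319]
wrist_force: [-2.0, 0.0, 1.2]
opening: 0.0
grasp_force: 1.0
```

```bash
cat >> h.py <<'E'
def flag():
    """flag angle(s) from the depth points between the cheeks"""
    for n in("top","scene"):
        c=ctrl.camera(n); B=frame(pts(c),X0,Y0,YAW); d=np.hypot(B[...,0],B[...,2]-80)
        g=c["frame"].astype(int); m=(abs(B[...,1])<27)&(d>28)&(d<74)&(B[...,2]>60)&(g.min(-1)>110)
        if m.sum()>8:
            a=np.arctan2(B[m][:,2]-80,-B[m][:,0]); print(n,m.sum(),np.percentile(a,[10,50,90]).round(2))
E
python3 - <<'E'
from h import *
o,p,r=obs(); print(o["time_s"],frame(p[None],X0,Y0,YAW),o["q"].round(3),o["wrist_force"],tcp(.34,.92)); flag()
E
```

```text
5.2 [[-6.37479930e+01  2.45789003e-02  8.37630287e+01]] [-0.038 -0.017  2.341  0.584  0.207  0.847] [-2.03785517  0.00797184  1.16287668] [-64.84014286  79.53098157]
top 217 [0.39 0.47 0.54]
scene 209 [0.44 0.46 0.51]
```

The flag has moved to about 0.40 rad at roughly 2 N. I continue the push.

Run:
```python
from h import *
push([.40+.042*k for k in range(1,21)],[0]*20)
```

```text
[1.9, -0.1, -1.1, 0.0, -0.003, 0.001, 0],
[2.5, 0.0, -1.4, 0.0, 0.0, -0.0, 0],
[2.7, 0.0, -1.3, 0.0, 0.0, -0.0, 0],
[2.7, 0.0, -1.2, 0.0, 0.0, -0.0, 0],
[2.7, 0.0, -1.1, 0.0, 0.0, -0.0, 0],
[2.8, 0.0, -0.9, 0.0, 0.0, -0.0, 0],
[2.8, 0.0, -0.9, 0.0, 0.0, -0.0, 0],
[2.9, 0.0, -0.7, 0.0, 0.0, -0.0, 0],
[2.8, 0.0, -0.6, 0.0, 0.0, -0.0, 0],
[2.9, 0.0, -0.5, 0.0, 0.0, -0.0, 0],
[3.0, 0.0, -0.3, 0.0, 0.0, -0.0, 0],
[2.9, 0.0, -0.3, 0.0, -0.001, -0.0, 0],
[2.5, 0.0, -0.4, 0.0, -0.01, -0.0, 0],
[2.2, 0.0, -0.5, 0.0, -0.011, -0.0, 0],
[2.2, 0.0, -0.4, 0.0, -0.011, -0.0, 0],
[2.3, 0.0, -0.4, 0.0, -0.01, -0.0, 0],
[2.3, 0.0, -0.3, 0.0, -0.011, -0.0, 0],
[2.3, 0.0, -0.2, 0.0, -0.011, -0.0, 0],
[2.3, 0.0, -0.1, 0.0, -0.01, -0.0, 0],
[2.3, 0.0, -0.1, 0.0, -0.011, -0.0, 0],
```

Call:
jog_arm(
  series=[
    [[1.9, -0.1, -1.1, 0, -0.003, 0, 0], [2.5, 0, -1.4, 0, 0, 0, 0], [2.7, 0, -1.3, 0, 0, 0, 0], [2.7, 0, -1.2, 0, 0, 0, 0], [2.7, 0, -1.1, 0, 0, 0, 0], [2.8, 0, -0.9, 0, 0, 0, 0], [2.8, 0, -0.9, 0, 0, 0, 0], [2.9, 0, -0.7, 0, 0, 0, 0], [2.8, 0, -0.6, 0, 0, 0, 0], [2.9, 0, -0.5, 0, 0, 0, 0]],
  ],
)

```text
time_s: 6.3
eef_pos: [0.5204, 0.1375, 0.1077]
eef_rot: [-0.024, 0.945, 0.071, 0.318]
wrist_force: [-1.4, -0.3, -0.3]
opening: 0.002
grasp_force: 0.4
```

Call:
jog_arm(
  series=[
    [[3.0, 0, -0.3, 0, 0, 0, 0], [2.9, 0, -0.3, 0, -0.001, 0, 0], [2.5, 0, -0.4, 0, -0.01, 0, 0], [2.2, 0, -0.5, 0, -0.011, 0, 0], [2.2, 0, -0.4, 0, -0.011, 0, 0], [2.3, 0, -0.4, 0, -0.01, 0, 0], [2.3, 0, -0.3, 0, -0.011, 0, 0], [2.3, 0, -0.2, 0, -0.011, 0, 0], [2.3, 0, -0.1, 0, -0.01, 0, 0], [2.3, 0, -0.1, 0, -0.011, 0, 0]],
  ],
)

```text
time_s: 7.3
eef_pos: [0.5381, 0.1401, 0.1241]
eef_rot: [-0.021, 0.958, 0.072, 0.277]
wrist_force: [-1.1, -0.8, -0.7]
opening: -0.003
grasp_force: 0.4
```

Run:
```python
from h import *
o,p,r=obs(); print(o["time_s"],frame(p[None],X0,Y0,YAW),o["q"].round(3),o["wrist_force"],tcp(1.24,phi_of(1.24))); flag()
push([1.24+.042*k for k in range(1,21)],[0]*20)
```

```text
7.3 [[-3.02169371e+01  6.30222388e-02  1.24093825e+02]] [-0.008 -0.024  2.186  0.203  0.431  1.252] [-1.05991538 -0.78581644 -0.7155875 ] [-29.84717123 124.73087905]
top 52 [1.2  1.25 1.28]
scene 26 [1.2  1.23 1.27]
[2.0, -0.1, -0.2, 0.0, -0.01, 0.001, 0],
[2.4, 0.0, 0.1, 0.0, -0.011, -0.0, 0],
[2.3, 0.0, 0.2, 0.0, -0.011, -0.0, 0],
[2.4, 0.0, 0.2, 0.0, -0.01, -0.0, 0],
[2.3, 0.0, 0.4, 0.0, -0.011, -0.0, 0],
[2.4, 0.0, 0.4, 0.0, -0.01, -0.0, 0],
[2.3, 0.0, 0.5, 0.0, -0.011, -0.0, 0],
[2.3, 0.0, 0.6, 0.0, -0.011, -0.0, 0],
[2.3, 0.0, 0.7, 0.0, -0.01, -0.0, 0],
[2.3, 0.0, 0.7, 0.0, -0.011, -0.0, 0],
[2.3, 0.0, 0.9, 0.0, -0.011, -0.0, 0],
[2.3, 0.0, 0.9, 0.0, -0.01, -0.0, 0],
[2.2, 0.0, 1.0, 0.0, -0.011, -0.0, 0],
[2.2, 0.0, 1.1, 0.0, -0.011, -0.0, 0],
[2.1, 0.0, 1.1, 0.0, -0.01, -0.0, 0],
[2.1, 0.0, 1.3, 0.0, -0.011, -0.0, 0],
[2.1, 0.0, 1.3, 0.0, -0.011, -0.0, 0],
[2.1, 0.0, 1.4, 0.0, -0.01, -0.0, 0],
[1.9, 0.0, 1.5, 0.0, -0.011, -0.0, 0],
[2.0, 0.0, 1.5, 0.0, -0.01, -0.0, 0],
```

It's tracking well: the flag is at about 1.2 rad.

Call:
jog_arm(
  series=[
    [[2.0, -0.1, -0.2, 0, -0.01, 0, 0], [2.4, 0, 0.1, 0, -0.011, 0, 0], [2.3, 0, 0.2, 0, -0.011, 0, 0], [2.4, 0, 0.2, 0, -0.01, 0, 0], [2.3, 0, 0.4, 0, -0.011, 0, 0], [2.4, 0, 0.4, 0, -0.01, 0, 0], [2.3, 0, 0.5, 0, -0.011, 0, 0], [2.3, 0, 0.6, 0, -0.011, 0, 0], [2.3, 0, 0.7, 0, -0.01, 0, 0], [2.3, 0, 0.7, 0, -0.011, 0, 0]],
  ],
)

```text
time_s: 8.4
eef_pos: [0.5596, 0.1435, 0.1322]
eef_rot: [-0.017, 0.971, 0.073, 0.226]
wrist_force: [-1.6, 0.6, -0.5]
opening: 0.001
grasp_force: 0.4
```

Call:
jog_arm(
  series=[
    [[2.3, 0, 0.9, 0, -0.011, 0, 0], [2.3, 0, 0.9, 0, -0.01, 0, 0], [2.2, 0, 1.0, 0, -0.011, 0, 0], [2.2, 0, 1.1, 0, -0.011, 0, 0], [2.1, 0, 1.1, 0, -0.01, 0, 0], [2.1, 0, 1.3, 0, -0.011, 0, 0], [2.1, 0, 1.3, 0, -0.011, 0, 0], [2.1, 0, 1.4, 0, -0.01, 0, 0], [1.9, 0, 1.5, 0, -0.011, 0, 0], [2.0, 0, 1.5, 0, -0.01, 0, 0]],
  ],
)

```text
time_s: 9.4
eef_pos: [0.5836, 0.1471, 0.1296]
eef_rot: [-0.013, 0.982, 0.074, 0.174]
wrist_force: [-1.6, 0.1, 0.4]
opening: -0.002
grasp_force: 0.4
```

Run:
```python
from h import *
o,p,r=obs(); print(o["time_s"],frame(p[None],X0,Y0,YAW),o["q"].round(3),o["wrist_force"],tcp(2.08,phi_of(2.08))); flag()
push([2.08+.042*k for k in range(1,21)],[0]*20)
```

```text
9.4 [[ 15.80298507   0.19002933 129.58990047]] [0.027 0.149 1.912 0.063 0.733 1.408] [-1.61663034  0.09043436  0.42804778] [ 16.47112649 130.35959203]
top 47 [1.99 2.02 2.08]
scene 24 [1.98 2.01 2.05]
[2.2, 0.1, 1.2, 0.0, -0.01, 0.0, 0],
[1.9, 0.0, 1.7, 0.0, -0.011, 0.0, 0],
[1.7, 0.0, 1.7, 0.0, -0.011, 0.0, 0],
[1.7, 0.0, 1.9, 0.0, -0.01, 0.0, 0],
[1.7, 0.0, 1.9, 0.0, -0.011, 0.0, 0],
[1.5, 0.0, 1.9, 0.0, -0.011, 0.0, 0],
[1.5, 0.0, 2.0, 0.0, -0.01, 0.0, 0],
[1.5, 0.0, 2.1, 0.0, -0.007, 0.0, 0],
[1.4, 0.0, 2.3, 0.0, 0.0, 0.0, 0],
[1.3, 0.0, 2.3, 0.0, 0.0, 0.0, 0],
[1.1, 0.0, 2.3, 0.0, 0.0, 0.0, 0],
[1.1, 0.0, 2.4, 0.0, 0.0, 0.0, 0],
[0.9, 0.0, 2.5, 0.0, 0.0, 0.0, 0],
[0.8, 0.0, 2.5, 0.0, 0.0, 0.0, 0],
[0.7, 0.0, 2.6, 0.0, 0.0, 0.0, 0],
[0.5, 0.0, 2.6, 0.0, 0.0, 0.0, 0],
[0.5, 0.0, 2.6, 0.0, 0.0, 0.0, 0],
[0.3, 0.0, 2.6, 0.0, 0.0, 0.0, 0],
[0.1, 0.0, 2.5, 0.0, 0.0, 0.0, 0],
[0.1, 0.0, 1.7, 0.0, 0.0, 0.0, 0],
```

Call:
jog_arm(
  series=[
    [[2.2, 0.1, 1.2, 0, -0.01, 0, 0], [1.9, 0, 1.7, 0, -0.011, 0, 0], [1.7, 0, 1.7, 0, -0.011, 0, 0], [1.7, 0, 1.9, 0, -0.01, 0, 0], [1.7, 0, 1.9, 0, -0.011, 0, 0], [1.5, 0, 1.9, 0, -0.011, 0, 0], [1.5, 0, 2.0, 0, -0.01, 0, 0], [1.5, 0, 2.1, 0, -0.007, 0, 0], [1.4, 0, 2.3, 0, 0, 0, 0], [1.3, 0, 2.3, 0, 0, 0, 0]],
  ],
)

```text
time_s: 10.5
eef_pos: [0.6047, 0.1502, 0.1164]
eef_rot: [-0.01, 0.988, 0.074, 0.135]
wrist_force: [-1.2, -1.2, 0.8]
opening: 0.004
grasp_force: 0.3
```

Call:
jog_arm(
  series=[
    [[1.1, 0, 2.3, 0, 0, 0, 0], [1.1, 0, 2.4, 0, 0, 0, 0], [0.9, 0, 2.5, 0, 0, 0, 0], [0.8, 0, 2.5, 0, 0, 0, 0], [0.7, 0, 2.6, 0, 0, 0, 0], [0.5, 0, 2.6, 0, 0, 0, 0], [0.4, 0, 2.0, 0, 0, 0, 0], [0.2, 0, 1.5, 0, 0, 0, 0], [0, 0, 0.5, 0, 0, 0, 0], [0, 0, 0, 0, 0, 0, 0]],
  ],
)

```text
time_s: 11.5
eef_pos: [0.6149, 0.1518, 0.0998]
eef_rot: [-0.01, 0.988, 0.074, 0.134]
wrist_force: [0.2, 1.2, -0.9]
opening: 0.004
grasp_force: 0.0
```

Run:
```python
from h import *
o,p,r=obs(); print(o["time_s"],frame(p[None],X0,Y0,YAW),o["wrist_force"],tcp(2.85,1.3),tcp(3.14,1.3)); flag()
push([np.pi]*1,[0])
```

```text
11.5 [[47.44963864  0.12421512 99.79232031]] [ 0.21646709  1.18904801 -0.86630618] [48.8767437  98.04130558] [51.99049662 86.00841307]
scene 35 [2.28 2.73 2.78]
[0.7, 0.2, 14.7, 0.0, 0.0, 0.0, 0],
```

Call:
jog_arm(
  series=[
    [[0, 0, 1.5, 0, 0, 0, 0], [0, 0, 1.5, 0, 0, 0, 0], [0, 0, 1.5, 0, 0, 0, 0], [0, 0, 1.5, 0, 0, 0, 0], [0, 0, 1.5, 0, 0, 0, 0], [0, 0, 1.2, 0, 0, 0, 0], [0, 0, 1, 0, 0, 0, 0], [0, 0, 0.8, 0, 0, 0, 0], [0, 0, 0.5, 0, 0, 0, 0], [0, 0, 0, 0, 0, 0, 0]],
  ],
)

```text
time_s: 12.6
eef_pos: [0.6176, 0.1522, 0.0891]
eef_rot: [-0.01, 0.988, 0.074, 0.134]
wrist_force: [0.4, 0.6, -0.6]
opening: 0.003
grasp_force: 0.1
```

Call:
jog_arm(
  series=[
    [[0, 0, 0.4, 0, 0, 0, 0], [0, 0, 0.4, 0, 0, 0, 0], [0, 0, 0.4, 0, 0, 0, 0], [0, 0, 0.4, 0, 0, 0, 0], [0, 0, 0.4, 0, 0, 0, 0], [0, 0, 0.4, 0, 0, 0, 0], [0, 0, 0.3, 0, 0, 0, 0], [0, 0, 0.2, 0, 0, 0, 0], [0, 0, 0, 0, 0, 0, 0], [0, 0, 0, 0, 0, 0, 0]],
  ],
)

```text
time_s: 13.6
eef_pos: [0.6186, 0.1523, 0.0864]
eef_rot: [-0.01, 0.988, 0.074, 0.134]
wrist_force: [-0.3, 0.2, -0.1]
opening: 0.002
grasp_force: 0.0
```

Run:
```python
from h import *
o,p,r=obs(); print(o["time_s"],frame(p[None],X0,Y0,YAW),o["wrist_force"]); flag()
```

```text
13.6 [[51.14321565  0.10031391 86.4338794 ]] [-0.28476967  0.23750104 -0.14260969]
scene 20 [2.45 3.03 3.07]
```

Call:
jog_arm(
  series=[
    [[0, 0, 0.3, 0, 0, 0, 0], [0, 0, 0.3, 0, 0, 0, 0], [0, 0, 0.3, 0, 0, 0, 0], [0, 0, 0.3, 0, 0, 0, 0], [0, 0, 0.3, 0, 0, 0, 0], [0, 0, 0, 0, 0, 0, 0], [0, 0, 0, 0, 0, 0, 0], [0, 0, 0, 0, 0, 0, 0], [0, 0, 0, 0, 0, 0, 0], [0, 0, 0, 0, 0, 0, 0]],
  ],
)

```text
time_s: 14.7
eef_pos: [0.6189, 0.1524, 0.085]
eef_rot: [-0.01, 0.988, 0.074, 0.134]
wrist_force: [-1.6, -0.4, 1.6]
opening: 0.002
grasp_force: 1.2
```

Call:
jog_arm(
  series=[
    [[0, 0, 0.2, 0, 0, 0, 0], [0, 0, 0.2, 0, 0, 0, 0], [0, 0, 0.2, 0, 0, 0, 0], [0, 0, 0.2, 0, 0, 0, 0], [0, 0, 0.2, 0, 0, 0, 0], [0, 0, 0, 0, 0, 0, 0], [0, 0, 0, 0, 0, 0, 0], [0, 0, 0, 0, 0, 0, 0], [0, 0, 0, 0, 0, 0, 0], [0, 0, 0, 0, 0, 0, 0]],
  ],
)

```text
time_s: 15.7
eef_pos: [0.619, 0.1525, 0.0846]
eef_rot: [-0.01, 0.988, 0.075, 0.134]
wrist_force: [-7.0, -1.4, 9.7]
opening: -0.001
grasp_force: 4.5
```

The force rose to about 10 N and the tool stopped moving, so the flag is on its stop. I back off now.

Call:
jog_arm(
  series=[
    [[0, 0, -1, 0, 0, 0, 0], [0, 0, -2, 0, 0, 0, 0], [0, 0, -5, 0, 0, 0, 0], [0, 0, -12, 0, 0, 0, 0], [0, 0, -20, 0, 0, 0, 0], [0, 0, -25, 0, 0, 0, 0], [0, 0, -25, 0, 0, 0, 0], [-10, 0, -20, 0, 0, 0, 0], [-20, 0, -10, 0, 0, 0, 0], [-20, 0, -10, 0, 0, 0, 0]],
  ],
)

```text
time_s: 16.7
eef_pos: [0.5369, 0.1399, 0.1977]
eef_rot: [-0.01, 0.988, 0.074, 0.136]
wrist_force: [0.3, 0.6, 0.6]
opening: -0.001
grasp_force: 0.0
```

Call:
jog_arm(
  series=[
    [[-30, 0, -10, 0, 0, 0, 0], [-30, 0, -10, 0, 0, 0, 0], [-30, 0, -10, 0, 0, 0, 0], [-30, 0, -5, 0, 0, 0, 0], [-30, 0, 0, 0, 0, 0, 0], [-20, 0, 0, 0, 0, 0, 0], [-10, 0, 0, 0, 0, 0, 0], [0, 0, 0, 0, 0, 0, 0], [0, 0, 0, 0, 0, 0, 0], [0, 0, 0, 0, 0, 0, 0]],
  ],
)

```text
time_s: 17.7
eef_pos: [0.3573, 0.1126, 0.1823]
eef_rot: [-0.01, 0.988, 0.074, 0.135]
wrist_force: [0.5, -0.4, -0.3]
opening: -0.0
grasp_force: 0.0
```

Run:
```python
from h import *
o,p,r=obs(); print(o["time_s"],p,o["wrist_force"]); flag()
g=grab("c")
for n in g:
    B=frame(pts(g[n]),X0,Y0,YAW); m=(abs(B[...,1])<25)&(B[...,0]>27)&(B[...,0]<66)&(B[...,2]>65); q=B[m]
    s=np.linalg.lstsq(np.c_[q[:,0],np.ones(len(q))],q[:,2],rcond=None)[0]; print(n,len(q),s,np.median(q[:,2]))
f=[g["scene"]["frame"][140:300,220:400],g["top"]["frame"][130:300,210:430]]
cv2.imwrite("pics/c_crop.png",np.hstack([cv2.resize(x,None,fx=320/x.shape[0],fy=320/x.shape[0]) for x in f]))
```

```text
17.7 [0.35727876 0.11264103 0.1823476 ] [ 0.50111822 -0.3510728  -0.29717494]
top 158 [2.85 3.06 3.12]
scene 104 [3.05 3.08 3.1 ]
scene 207 [-2.33748108e-02  8.51412480e+01] 84.0789778807155
top 220 [-1.53163481e-02  8.50071287e+01] 84.46280794746086
```

View pics/c_crop.png

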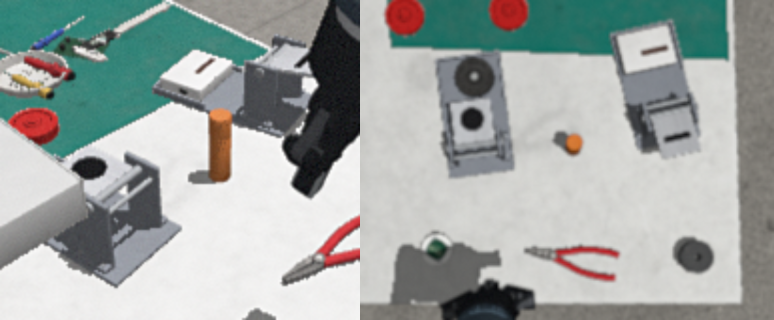

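The left bay's flag lies flat to the rear with its round spot up, at crop (472,119). The wheel at (475,75), the right bay's flag with its bar up at (678,135), and the other items are where they were. The gripper is clear.

```bash
python3 -c "
from bench import ctrl
print(ctrl.hand_in())"
```

```text
the job is handed in; nothing more can be done
None
```

The wheel bay's flag is turned over and lies flat on its stop with the round spot up, the other bay's flag, the parts and the items around them look unmoved in the final picture, and the job was handed in at about 18 s with the gripper clear.

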